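Refit the speed knob of a desk fan

TASK

The speed knob has come off the white desk fan: put it back on its keyed shaft, pressing only gently and turning it slowly anticlockwise until the slot finds the key and the knob drops fully home. Then turn the knob anticlockwise until its pointer points at the long off mark, let go, and leave the bottle, mug and books where they are.

Things in the scene. Friction and masses are not known exactly. Their poses are not given: they have to be found in the camera images.
- knob: Grey plastic knob, 60 g, loose, upright. Origin: centre of its underside; z up; x = way of its pointer. z 0 to 26 mm: skirt, 42 mm diameter. z 26 to 44 mm: bar grip, 13 mm thick (y), 36 mm long (x from -19 to 17 mm), point and white line at the +x end; pinch it from above. Underside: bore 12 mm diameter, 22 mm deep, with a keyway slot 5 mm wide towards +x, out through the skirt.
- pointer (a point): Point on the knob 22 mm from its axis in its +x (pointer) direction, at the height of its underside.
- fan: White desk fan, fixed. Origin: centre of the underside of its base; z up; base 150 mm (x) by 290 mm (y) by 50 mm high. The round cage, 150 mm across and 72 mm deep, stands at x = 0, y = +100 mm and reaches 243 mm high; the dial with the bare shaft is at x = 0, y = -95 mm.
- shaft_foot (a point): Centre of the bare steel shaft at the base's top face, 50 mm above the desk; axes of the fan, not turning with the shaft. The upright shaft is round, 10.6 mm diameter, 20 mm tall, its top 3 mm tapering to 6 mm. One key, a rib 4 mm wide, sticks out to 11 mm from the axis, from the foot up to 10 mm. Home: the knob's underside lies on the base, on this point.
- key_level (a point): Point on the shaft's axis 10 mm above the foot, level with the key's top. The knob slips over the bare tip and first rests here on the key; pressed with 3 to 6 N and turned it slides on the key and drops home when its slot meets it (within 0.1 rad). Over 8 N may drag the shaft round. The key's angle is not measured: at the start it points 0.4 to 1.9 rad clockwise, from above, of the off mark.
- off_point (a point): Inner end of the long black off mark on the base's top (short ticks: speeds), 22 mm from the shaft's axis, 1.0 rad anticlockwise of the fan's x axis. Off: point pointer over this point. The shaft turns stiffly (0.05 N m, no spring, stays where left), with 0.1 rad of play in the knob, and stops with its key at the off mark.
- bottle: Clear drinking bottle with white cap, 66 mm diameter, 170 mm tall, loose; origin at the centre of its underside. Leave alone.
- mug: White mug, 80 mm diameter, 90 mm tall, handle at its +y; loose; origin at the centre of its underside. Leave alone.
- books: Stack of three books, 150 by 210 mm (x, y), 75 mm high, loose; origin at the centre of its underside. Leave alone.
Things that resemble listed ones, but are neither listed nor needed, are in the scene too. There is more than one size of the knob; the job needs the largest.

How it is judged:
On the way, in this order (a step that is already met when the one before it is completed fails the run):
1. the knob is fully home on the shaft: its underside within 2.5 mm of the base, centred within 3 mm (z of knob in the frame of shaft_foot below 0.0025 m and horizontal distance between knob and shaft_foot below 0.003 m and angle between knob's own z axis and vertical below 0.12 rad), for 0.1 s.
2. the knob, still home, is turned until its pointer is at the off mark, within 4.5 mm (z of knob in the frame of shaft_foot below 0.0025 m and horizontal distance between pointer and off_point below 0.0045 m), for 0.1 s.
At the end, for the whole second after the job is handed in: The knob is fully home on the shaft (underside within 2.5 mm of the base, centred within 3 mm, upright within 0.12 rad), at rest, its pointer within 4.5 mm of the off point (all of step 2 and z of knob in the frame of shaft_foot above -0.0025 m and horizontal distance between knob and shaft_foot below 0.003 m and angle between knob's own z axis and vertical below 0.12 rad and linear speed of knob below 0.02 m/s); the robot touches nothing.
It fails at once if the knob is pressed against the shaft, key or base with more than 30 N before it is home (contact force between knob and fan above 30 N and z of knob in the frame of shaft_foot above 0.0025 m).
It fails at once if the knob, once home, is forced against the fan with more than 60 N (all its contacts added up) (contact force between knob and fan above 60 N).
It fails at once if the bottle is moved more than 30 mm (distance of bottle from where it was at the start of the episode above 0.03 m).
It fails at once if the mug is moved more than 30 mm (distance of mug from where it was at the start of the episode above 0.03 m).
It fails at once if the books are moved more than 30 mm (distance of books from where it was at the start of the episode above 0.03 m).
It also fails if it takes over 67 s, if anything falls off the work surface, if the arm or the gripper's body presses on something with over 40 N, if the wrist force passes 120 N, or if a joint passes its speed limit or range.

ROBOT

A 6-joint arm with a two-finger parallel gripper is mounted at the origin on the work surface. World frame = base frame: x ahead of the robot, y to its left, z up, the work surface at z = 0. Lengths are in m, angles in rad, forces in N, time in s.
With the tool pointing down it reaches from about 0.35 to 0.85 m from the base axis. Payload 8.1 kg.
Tool frame: the origin (TCP) lies between the finger pads; the fingertips stand 11 mm ahead of it and the grasp point (between the pads) lies 8 mm behind it (robot.tips_ahead is the distance from the TCP to the fingertips, in m); z points along the fingers, y is the line along which they close (so a half turn about z gives the same grasp; the last joint's range is limited). The gripper opens to 93 mm and grips with 3 to 60 N. Pads are 15 mm wide; open, the fingers measure 128 mm over their backs; the gripper's body (75 mm by 188 mm) begins 65 mm behind the grasp point.
Start: joints at [-1.306, 0.13, 1.488, -0, 1.523, -0.085], TCP at [0.206, -0.564, 0.23] pointing down, gripper open.
Joint ranges: [-2.96, 2.96], [-0.89, 2.26], [0.02, 2.5], [-1.34, 4.48], [0, 2.73], [-2.66, 2.66]. Speed limits (rad/s): [2.39, 2.39, 2.79, 3.14, 3.14, 3.14].

INTERFACE

Orientations are given as a rotation vector (axis times angle).
In Python, from plant import robot gives the robot as it stands. The module is installed in compiled form; this text tells all that it offers.
- The arm moves only by the tool move_arm, never from a script. Its argument "deltas" is one flat list of numbers, 7 for each row, row after row: the shift along the tool's x, y, z in m, then the turn, a rotation vector about the tool's x, y, z in rad, then the opening, from 0 (shut) to 1 (fully open). A call has 1 to 12 rows; each row is the pose to reach, as a shift and turn from the pose commanded when the call began, along the tool's axes at that moment; what a row does not reach only later rows make up. A row lasts 1/8 s, in which the tool goes at most 62.5 mm and 10.7 degrees, less where a joint would pass 70% of its speed; a pose out of reach is approached as far as the arm can. A call with a gripper value outside its range is refused whole. The fingers move at their own pace and stop on an object; "squeeze" is the grip in N (left out, the last holds). Time passes only in rows, so rows that repeat a pose let the fingers close. It gives the time, the measured TCP pose, the force, the opening and the grip force at its end, in the units of the state.
- robot.read_state(): the state, without advancing time (a new reading comes with each control period).
- robot.read_camera(name): name is "scene" or "top"; returns (picture, depth): 420x560x3 uint8, red, green, blue; 420x560 float32, m along the optical axis (not along the pixel's ray), 0 where there is no reading.
- robot.camera_model(name): a dict with "K" (3x3 intrinsics, pixels), "R" (3x3) and "t" (3): a world point X has camera coordinates R X + t. Camera axes: x right, y down, z forward; pixel columns grow to the right and rows downward; lengths in m; the calibration is good to about 2 mm. A picture is of the moment at which its call begins. camera_model takes no time and is no camera call.
- robot.close_job(): hands the job in; it is judged then, once.
Trained networks look in the newest picture that a camera, given by its name, has taken for a name from the list of things; names that differ only in an ending like _2 or _b are one class to them, and where a whole thing is asked for, a point or a joint stands for the part that bears it (a point fixed in the world has none). Each returns a list of dicts, best first, with "confidence" (0 to 1); they miss things now and then, are a little off and sometimes report something else, mostly with a low value. They report only what shows in the picture. A call takes as long as a camera call. They do not tell look-alikes from the thing itself.
- robot.recognise(camera, label): "uv" ([column, row] in pixels, amid what is visible of it).
The state is a dict: "t": time; "q": joint angles; "dq": joint speeds; "joint_torque": joint torques, N m; "tool_pos": TCP position; "orientation": TCP orientation; "force": force on the tool from outside, world axes, zero at the start; "wrist_torque": the same for the moment, N m; "opening": finger opening in m; "gripper_force": force on a finger pad.
Only numpy, scipy, OpenCV 4.12 (cv2) and the standard library are available. Lean on these libraries where they do the work, as an engineer would, in place of code of your own. Each camera call takes 0.05 s, during which the arm holds its last target. There are 200 camera calls.

## Working session

There is one attempt and no reset: what is moved stays moved. The work goes in short steps, Python scripts to look and compute and a tool call to move; the robot and the scene stay as the last step left them, time stands still between calls to the robot, and variables do not carry over. Pictures are saved under pics/ and viewed, at most 10 in all, crops included, and the job is handed in when it is done.

Besides the shell and the picture viewer there is one more tool, called after "Call:" as name(argument=value, ...), one argument or row to a line, values as JSON. move_arm: Moves the arm, as the interface text tells. Its arguments: {"type":"object","properties":{"deltas":{"type":"array","items":{"type":"number"}},"squeeze":{"type":"number"}},"required":["deltas"]}

```bash
mkdir -p pics; cat > h.py <<'E'
from plant import robot
import numpy as np, cv2
from scipy.spatial.transform import Rotation as Rn
def world(cam,depth,u,v):
    m=robot.camera_model(cam);K=np.array(m["K"]);R=np.array(m["R"]);t=np.array(m["t"])
    u=np.asarray(u,float);v=np.asarray(v,float)
    d=depth[np.round(v).astype(int),np.round(u).astype(int)]
    c=np.stack([(u-K[0,2])/K[0,0]*d,(v-K[1,2])/K[1,1]*d,d],-1)
    return (c-t)@R
def ray(cam,u,v,z):
    m=robot.camera_model(cam);K=np.array(m["K"]);R=np.array(m["R"]);t=np.array(m["t"])
    o=-R.T@t; d=R.T@np.array([(u-K[0,2])/K[0,0],(v-K[1,2])/K[1,1],1])
    return o+d*(z-o[2])/d[2]
def proj(cam,X):
    m=robot.camera_model(cam);K=np.array(m["K"]);c=np.array(m["R"])@np.array(X)+np.array(m["t"]);p=K@c
    return p[:2]/p[2]
def save(cam,name):
    p,d=robot.read_camera(cam);cv2.imwrite(f"pics/{name}.png",p[:,:,::-1]);np.save(f"pics/{name}.npy",d);return p,d
E
python3 - <<'E'
from h import *
for c in("top","scene"):
    p,d=save(c,c+"0")
    for l in("knob","fan","shaft_foot"):
        for r in robot.recognise(c,l)[:4]:
            u,v=r["uv"];print(c,l,np.round(r["uv"]),round(r["confidence"],2),world(c,d,u,v).round(3))
a=cv2.imread("pics/top0.png");b=cv2.imread("pics/scene0.png")
m=robot.camera_model("top");print(m["K"],-np.array(m["R"]).T@m["t"])
s=robot.read_state();print(s["orientation"],s["t"],s["opening"])
E
```

```text
top knob [302. 241.] 0.62 [ 0.504 -0.299  0.026]
top knob [299. 269.] 0.55 [ 0.426 -0.289  0.01 ]
top fan [152. 234.] 0.82 [0.531 0.129 0.058]
top shaft_foot [149. 229.] 0.9 [0.545 0.139 0.053]
scene knob [217. 223.] 0.66 [ 0.523 -0.318  0.04 ]
scene knob [209. 207.] 0.63 [ 0.428 -0.287  0.018]
scene knob [184. 236.] 0.48 [ 0.504 -0.396  0.029]
scene fan [364. 162.] 0.84 [0.554 0.161 0.048]
scene shaft_foot [363. 168.] 0.85 [0.577 0.132 0.048]
[[546.87224345   0.         273.68636732]
 [  0.         546.87224345 210.04962888]
 [  0.           0.           1.        ]] [ 0.32866534 -0.22058373  1.60356528]
[-3.09342000e+00 -5.46564625e-01 -1.80775616e-06] 0.4 0.09291475189183032
```

View pics/top0.png

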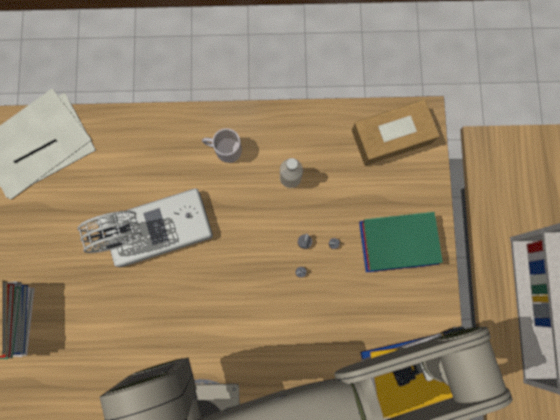

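View pics/scene0.png

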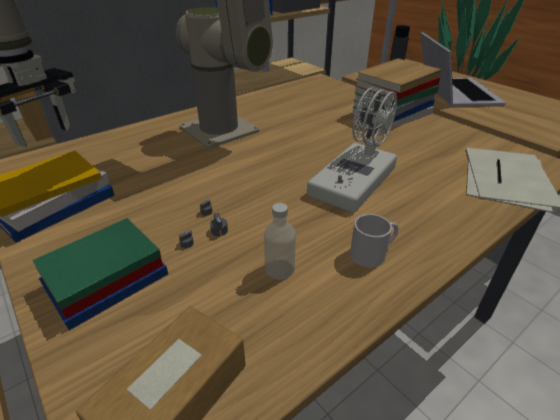

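Both views show three grey knobs: top (305,241), (335,243) and (301,272). The one at (305,241), which is (217,223) in scene, looks largest and tallest. I'll confirm that in an enlarged crop that also shows the dial.

```bash
python3 - <<'E'
from h import *
a=cv2.imread("pics/top0.png");b=cv2.imread("pics/scene0.png")
def cr(im,u,v,w,h): return cv2.resize(im[v-h//2:v+h//2,u-w//2:u+w//2],(400,300),interpolation=cv2.INTER_CUBIC)
cv2.imwrite("pics/crop0.png",np.vstack([np.hstack([cr(a,315,255,80,60),cr(a,186,213,80,60)]),np.hstack([cr(b,205,222,80,60),cr(b,345,180,80,60)])]))
# heights of tops
for c in("top","scene"):
    d=np.load(f"pics/{c}0.npy");v,u=np.mgrid[0:420,0:560];P=world(c,d,u.ravel(),v.ravel())
    ok=(d.ravel()>0)&(abs(P[:,0]-.47)<.1)&(abs(P[:,1]+.33)<.11)&(P[:,2]>.006)&(P[:,2]<.06)
    m=ok.reshape(420,560).astype(np.uint8);n,l,st,ce=cv2.connectedComponentsWithStats(m)
    for i in range(1,n):
        if st[i,4]>15:
            Q=P[(l==i).ravel()];print(c,ce[i].round(1),st[i,4],"zmax",Q[:,2].max().round(3),"mean",Q.mean(0).round(3), Q.min(0).round(3),Q.max(0).round(3))
E
```

```text
top [304.3 241.5] 173 zmax 0.052 mean [ 0.503 -0.306  0.031] [ 0.482 -0.33   0.006] [ 0.523 -0.285  0.052]
top [333.2 243.3] 97 zmax 0.041 mean [ 0.496 -0.39   0.024] [ 0.483 -0.408  0.006] [ 0.513 -0.375  0.041]
top [300.2 272. ] 96 zmax 0.044 mean [ 0.415 -0.291  0.024] [ 0.401 -0.305  0.007] [ 0.434 -0.276  0.044]
scene [205.5 206.9] 135 zmax 0.034 mean [ 0.424 -0.296  0.021] [ 0.411 -0.309  0.006] [ 0.435 -0.278  0.034]
scene [218.  224.4] 265 zmax 0.045 mean [ 0.512 -0.311  0.026] [ 0.482 -0.328  0.006] [ 0.527 -0.287  0.045]
scene [185.8 238.5] 170 zmax 0.033 mean [ 0.504 -0.394  0.021] [ 0.492 -0.408  0.007] [ 0.515 -0.375  0.033]
```

View pics/crop0.png

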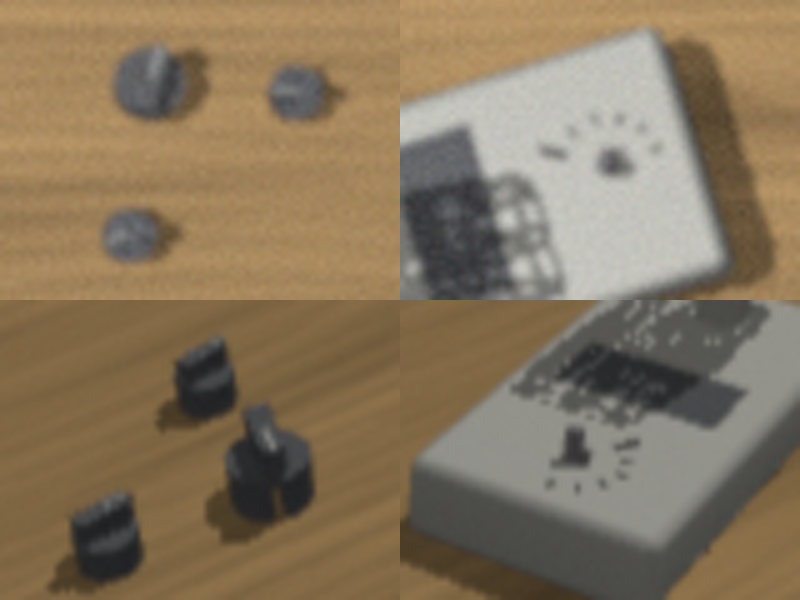

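The crop confirms it. The knob at top (305,241) is the largest (skirt about 42 mm, top at about 45 mm), and its white line points roughly along world +x, with the slot showing in scene at (221,234). The dial's shaft is at about top (188,215) and scene (340,183). Next I'll fit the knob pose and the dial.

```bash
cat > fit.py <<'E'
from h import *
def knobpts(x,y,yaw,z0=0):
    a=np.linspace(0,2*np.pi,40);sk=[np.stack([.021*np.cos(a),.021*np.sin(a),np.full(40,z)],1) for z in(0,.026)]
    bar=np.array([[X,Y,Z] for X in(-.019,.012) for Y in(-.0065,.0065) for Z in(.026,.044)]+[[.017,0,.026],[.017,0,.044]])
    R=Rn.from_euler("z",yaw).as_matrix();T=np.array([x,y,z0])
    return [np.vstack(sk)@R.T+T, bar@R.T+T]
def model(cam,x,y,yaw,z0=0,S=4,box=None):
    u0,v0,w,h=box;m=np.zeros((h*S,w*S),np.uint8)
    for P in knobpts(x,y,yaw,z0):
        q=np.array([(proj(cam,p)-[u0-.5,v0-.5])*S for p in P]);cv2.fillConvexPoly(m,cv2.convexHull(q.astype(np.int32)),255)
    return cv2.resize(m,(w,h),interpolation=cv2.INTER_AREA)/255.
E
python3 - <<'E'
from fit import *
from scipy.optimize import differential_evolution as DE
for cam,box in(("top",(284,221,40,40)),("scene",(196,202,44,44))):
    im=cv2.imread(f"pics/{cam}0.png").astype(float);u0,v0,w,h=box;c=im[v0:v0+h,u0:u0+w]
    sat=(c[:,:,2]-c[:,:,0]) # red-blue: wood high, grey ~0
    wood=np.median(np.r_[sat[:3].ravel(),sat[-3:].ravel()]);obs=np.clip(1-sat/(wood*.5),0,1)
    d=np.load(f"pics/{cam}0.npy")
    v,u=np.mgrid[v0:v0+h,u0:u0+w];Z=world(cam,d,u.ravel(),v.ravel())[:,2].reshape(h,w)
    obs=np.where(Z>.004,obs,obs*.3)
    f=lambda p:np.abs(model(cam,*p,box=box)-obs).sum()
    r=DE(f,[(.47,.54),(-.34,-.28),(-1.2,1.2)],popsize=10,maxiter=25,seed=1,polish=False)
    print(cam,r.x.round(4),r.fun.round(1),obs.sum().round(1),[(y,round(min(f([r.x[0]+i*.001,r.x[1]+j*.001,y]) for i in(-1,0,1) for j in(-1,0,1)),1)) for y in np.arange(-.6,.5,.2).round(1)])
    b=cv2.resize(im[v0:v0+h,u0:u0+w],None,fx=10,fy=10,interpolation=cv2.INTER_CUBIC)
    for P in knobpts(*r.x):
        pass
print(ray("scene",221,234,.003))
for n,uv in(("c1",(197,188.6)),("c2",(212,236)),("offin",(146+165/5,183+157/5))): print(n,ray("top",*uv,.05).round(4))
c1,c2=ray("top",197,188.6,.05),ray("top",212,236,.05);e=(c1-c2)[:2];L=np.linalg.norm(e);e/=L;n=np.array([-e[1],e[0]])
print("len",L,"yaw",np.arctan2(e[1],e[0]),"foot",(c1+c2)[:2]/2+.05*n)
print("top shaft",ray("top",188.6,215,.06),"scene foot",ray("scene",339.6,183,.05))
E
```

```text
Traceback (most recent call last):
  File "fit.py", line 10, in model
    q=np.array([(proj(cam,p)-[u0-.5,v0-.5])*S for p in P]);cv2.fillConvexPoly(m,cv2.convexHull(q.astype(np.int32)),255)
                 ~~~~^^^^^^^
  File "h.py", line 15, in proj
    m=robot.camera_model(cam);K=np.array(m["K"]);c=np.array(m["R"])@np.array(X)+np.array(m["t"]);p=K@c
ValueError: time passes only in moves, steps and waits
```

```bash
python3 - <<'E'
from plant import robot
import json,numpy as np
json.dump({c:{k:np.array(v).tolist() for k,v in robot.camera_model(c).items()} for c in("top","scene")},open("cams.json","w"))
E
sed -i 's/robot.camera_model(cam)/CAM[cam]/; s/^import numpy as np, cv2/import numpy as np, cv2, json/' h.py
sed -i '3a CAM={c:{k:np.array(v) for k,v in m.items()} for c,m in json.load(open("cams.json")).items()}' h.py
cat > k0.py <<'E'
from fit import *
from scipy.optimize import differential_evolution as DE
for cam,box in(("top",(284,221,40,40)),("scene",(196,202,44,44))):
    im=cv2.imread(f"pics/{cam}0.png").astype(float);u0,v0,w,h=box;c=im[v0:v0+h,u0:u0+w]
    sat=(c[:,:,2]-c[:,:,0])
    wood=np.median(np.r_[sat[:3].ravel(),sat[-3:].ravel()]);obs=np.clip(1-sat/(wood*.5),0,1)
    d=np.load(f"pics/{cam}0.npy")
    v,u=np.mgrid[v0:v0+h,u0:u0+w];Z=world(cam,d,u.ravel(),v.ravel())[:,2].reshape(h,w)
    obs=np.where(Z>.004,obs,obs*.3)
    f=lambda p:np.abs(model(cam,*p,box=box)-obs).sum()
    r=DE(f,[(.47,.54),(-.34,-.28),(-1.2,1.2)],popsize=10,maxiter=25,seed=1,polish=False)
    print(cam,r.x.round(4),r.fun.round(1),obs.sum().round(1),[(y,round(min(f([r.x[0]+i*.001,r.x[1]+j*.001,y]) for i in(-1,0,1) for j in(-1,0,1)),1)) for y in np.arange(-.6,.5,.2).round(1)])
print(ray("scene",221,234,.003))
for n,uv in(("c1",(197,188.6)),("c2",(212,236)),("offin",(146+165/5,183+157/5))): print(n,ray("top",*uv,.05).round(4))
c1,c2=ray("top",197,188.6,.05),ray("top",212,236,.05);e=(c1-c2)[:2];L=np.linalg.norm(e);e/=L;n=np.array([-e[1],e[0]])
print("len",L,"yaw",np.arctan2(e[1],e[0]),"foot",(c1+c2)[:2]/2+.05*n)
print("top shaft",ray("top",188.6,215,.06),"scene foot",ray("scene",339.6,183,.05))
E
python3 k0.py
```

```text
top [ 0.5038 -0.3071  0.8629] 36.7 144.9 [(np.float64(-0.6), np.float64(37.4)), (np.float64(-0.4), np.float64(37.3)), (np.float64(-0.2), np.float64(37.8)), (np.float64(0.0), np.float64(37.5)), (np.float64(0.2), np.float64(37.5)), (np.float64(0.4), np.float64(37.6))]
scene [ 0.5037 -0.3061 -0.3801] 192.6 385.6 [(np.float64(-0.6), np.float64(197.6)), (np.float64(-0.4), np.float64(193.8)), (np.float64(-0.2), np.float64(197.4)), (np.float64(0.0), np.float64(202.2)), (np.float64(0.2), np.float64(208.8)), (np.float64(0.4), np.float64(214.0))]
[ 0.52246287 -0.31167007  0.003     ]
c1 [0.6612 0.0022 0.05  ]
c2 [ 0.5218 -0.0411  0.05  ]
offin [0.5865 0.0539 0.05  ]
len 0.14598821221422534 yaw 0.30094609123143073 foot [0.57669574 0.02830091]
top shaft [0.58246729 0.02459482 0.06      ] scene foot [0.59039938 0.02204714 0.05      ]
```

```bash
cat > go.py <<'E'
from h import *
def delta(pos,yaw,p0=None,o0=None):
    s=robot.read_state();p0=s["tool_pos"] if p0 is None else p0;o0=s["orientation"] if o0 is None else o0
    R=Rn.from_rotvec(o0).as_matrix()
    T=np.array([[np.cos(yaw),np.sin(yaw),0],[np.sin(yaw),-np.cos(yaw),0],[0,0,-1]])
    return (R.T@(np.array(pos)-p0)).round(4),Rn.from_matrix(R.T@T).as_rotvec().round(4)
def yawnow():
    x=Rn.from_rotvec(robot.read_state()["orientation"]).as_matrix()[:,0];return np.arctan2(x[1],x[0])
E
python3 -c "
from go import *
print(delta([.5037,-.3066,.23],-.3),delta([.5037,-.3066,.085],-.3),yawnow())"
```

```text
(array([ 0.3681, -0.1393, -0.0005]), array([-3.000e-04,  0.000e+00,  6.498e-01])) (array([ 0.3681, -0.1393,  0.1445]), array([-3.000e-04,  0.000e+00,  6.498e-01])) 0.3497625771976534
```

Call:
move_arm(
  deltas=[0.05,-0.019,0,0,0,0.15,0.5,0.1,-0.038,0,0,0,0.3,0.5,0.15,-0.057,0,0,0,0.45,0.5,0.2,-0.076,0,0,0,0.6,0.5,0.25,-0.095,0.03,0,0,0.65,0.5,0.3,-0.114,0.06,0,0,0.65,0.5,0.35,-0.132,0.09,0,0,0.65,0.5,0.368,-0.139,0.125,0,0,0.65,0.5,0.368,-0.139,0.145,0,0,0.65,0.5,0.368,-0.139,0.145,0,0,0.65,0.5,0.368,-0.139,0.145,0,0,0.65,0.5],
  squeeze=15,
)

```text
t: 1.78
tool_pos: [0.5037, -0.3085, 0.0862]
orientation: [3.105, -0.472, 0.003]
force: [0.2, -0.0, 0.9]
opening: 0.0466
gripper_force: 0.0
```

```bash
python3 - <<'E'
from go import *
s=robot.read_state();print(s["t"],s["tool_pos"],yawnow(),s["opening"],s["force"])
a,da=save("top","top1");b,db=save("scene","scene1")
def cr(im,u,v,w,h): return cv2.resize(im[v-h//2:v+h//2,u-w//2:u+w//2,::-1],(400,300),interpolation=cv2.INTER_CUBIC)
cv2.imwrite("pics/crop1.png",np.hstack([cr(a,305,240,80,60),cr(b,218,215,80,60)]))
print(delta([.5037,-.3066,.0385],-.3))
E
```

```text
1.775 [ 0.50369641 -0.30854374  0.08616509] -0.3017081951900074 0.04658692283182255 [ 0.22552295 -0.04678479  0.93099222]
(array([-0.0011, -0.0018,  0.0481]), array([ 0.0011, -0.0028, -0.0017]))
```

View pics/crop1.png

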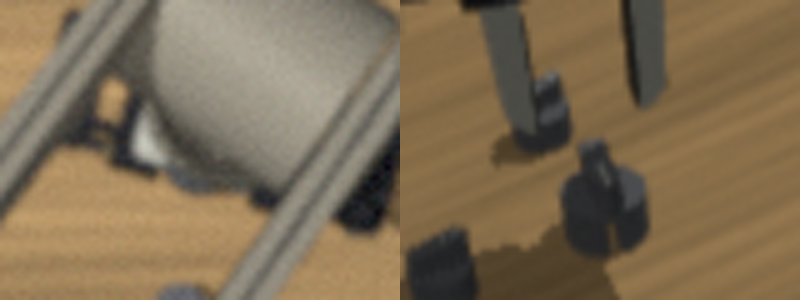

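The fingers straddle the bar. Now descending to grip.

Call:
move_arm(
  deltas=[0,0,0.02,0,0,0,0.5,0,0,0.035,0,0,0,0.5,0,0,0.046,0,0,0,0.5,0,0,0.046,0,0,0,0.5,0,0,0.046,0,0,0,0.3,0,0,0.046,0,0,0,0.1,0,0,0.046,0,0,0,0,0,0,0.046,0,0,0,0,0,0,0.046,0,0,0,0,0,0,0.046,0,0,0,0],
  squeeze=15,
)

```text
t: 3.12
tool_pos: [0.504, -0.3071, 0.039]
orientation: [3.106, -0.47, 0.001]
force: [-0.9, 1.9, 2.0]
opening: 0.013
gripper_force: 15.0
```

```bash
python3 - <<'E'
from go import *
s=robot.read_state();print(s["t"],s["tool_pos"],yawnow(),s["opening"],s["force"],s["wrist_torque"],s["gripper_force"],s["q"])
E
```

```text
3.125 [ 0.50395366 -0.30708011  0.03899218] -0.30020686873624136 0.012990993492457973 [-0.92863544  1.92154719  2.04964325] [0.22400323 0.00640437 0.00910027] 15.000397861003876 [-6.34179432e-01  2.73406076e-01  1.68876386e+00  8.87888392e-05
  1.17889034e+00  1.23678990e+00]
```

Gripped (13 mm opening). Working out the transfer to above the shaft.

```bash
python3 - <<'E'
from go import *
print(delta([.581,.027,.15],-.85,[.5037,-.3066,.039]))
E
```

```text
(array([-0.0247, -0.3415, -0.111 ]), array([-1.000e-04, -5.000e-04,  5.498e-01]))
```

Call:
move_arm(
  deltas=[0,0,-0.03,0,0,0,0,0,0,-0.07,0,0,0,0,0,-0.03,-0.111,0,0,0,0,-0.005,-0.07,-0.12,0,0,0.1,0,-0.008,-0.12,-0.12,0,0,0.2,0,-0.012,-0.17,-0.12,0,0,0.3,0,-0.016,-0.22,-0.12,0,0,0.4,0,-0.02,-0.27,-0.12,0,0,0.5,0,-0.023,-0.31,-0.115,0,0,0.55,0,-0.025,-0.335,-0.111,0,0,0.55,0,-0.025,-0.341,-0.111,0,0,0.55,0,-0.025,-0.341,-0.111,0,0,0.55,0],
)

```text
t: 4.62
tool_pos: [0.5806, 0.0259, 0.1495]
orientation: [2.862, -1.295, -0.0]
force: [-0.3, -0.1, -0.7]
opening: 0.0129
gripper_force: 15.0
```

Call:
move_arm(
  deltas=[0,0,0.02,0,0,0,0,0,0,0.02,0,0,0,0,0,0,0.02,0,0,0,0],
)

```text
t: 5.0
tool_pos: [0.5802, 0.0256, 0.1291]
orientation: [2.861, -1.297, -0.002]
force: [-0.7, 0.3, -1.2]
opening: 0.013
gripper_force: 15.0
```

```bash
python3 - <<'E'
from go import *
s=robot.read_state();print(s["t"],s["tool_pos"],yawnow(),s["opening"],s["force"],s["wrist_torque"],s["q"])
a,da=save("top","top2");b,db=save("scene","scene2")
def cr(im,u,v,w,h): return cv2.resize(im[v-h//2:v+h//2,u-w//2:u+w//2,::-1],(w*10,h*10),interpolation=cv2.INTER_CUBIC)
c=cr(b,342,170,40,50)
# predicted knob (TCP-centred) outline
cv2.imwrite("pics/crop2.png",np.hstack([c,cv2.resize(cr(a,190,213,40,50),(400,500))]))
p=s["tool_pos"];print("pred underside centre px",proj("scene",[p[0],p[1],p[2]-.039]),"skirt top",proj("scene",[p[0],p[1],p[2]-.013]))
E
```

```text
5.0 [0.58023698 0.02555728 0.12905827] -0.8511291574465538 0.013040009721761834 [-0.66956411  0.33853787 -1.17767662] [ 0.09107146  0.05598365 -0.04573554] [-4.42282926e-02  1.48726048e-01  1.65487231e+00 -3.69706251e-05
  1.33912131e+00  2.37770538e+00]
pred underside centre px [339.1595961  168.13731048] skirt top [340.07294963 159.48458964]
```

View pics/crop2.png

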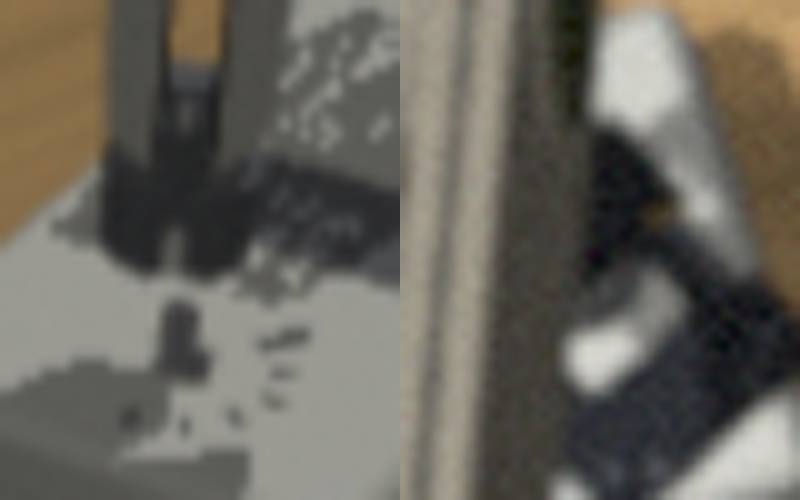

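The knob is held upright above the dial. In the crop the skirt centre is at about u=339.5, and the bare shaft shows at crop (180,300–370), so roughly 340,175–182, with the key bulging towards the lower right. I'll fit shaft and key in both cameras.

```bash
cat > sh.py <<'E'
from fit import *
from scipy.optimize import differential_evolution as DE
def shaft(cam,x,y,k,box,S=6):
    u0,v0,w,h=box;m=np.zeros((h*S,w*S),np.uint8);a=np.linspace(0,2*np.pi,24)
    c=np.stack([np.cos(a),np.sin(a)],1)
    P1=np.vstack([np.c_[c*r,np.full(24,z)] for r,z in((.0053,.05),(.0053,.067),(.003,.07))])
    P2=np.array([[X,Y,z] for X in(0,.011) for Y in(-.002,.002) for z in(.05,.06)])@Rn.from_euler("z",k).as_matrix().T
    for P in(P1,P2):
        q=np.array([(proj(cam,p+[x,y,0])-[u0-.5,v0-.5])*S for p in P]);cv2.fillConvexPoly(m,cv2.convexHull(np.round(q).astype(np.int32)),255)
    return cv2.resize(m,(w,h),interpolation=cv2.INTER_AREA)/255.
if __name__=="__main__":
  for cam,n,box in(("top","top0",(180,208,17,14)),("scene","scene2",(333,174,16,12)),("scene","scene0",(331,172,17,15))):
    im=cv2.imread(f"pics/{n}.png").mean(2);u0,v0,w,h=box;c=im[v0:v0+h,u0:u0+w]
    bg=np.percentile(c,75);dk=np.percentile(c,3);obs=np.clip((bg-c)/(bg-dk),0,1)
    f=lambda p:np.square(p[3]*model_(p)-obs).sum()
    model_=lambda p:shaft(cam,*p[:3],box)
    r=DE(f,[(.56,.605),(.005,.045),(-.8,1.1),(.5,1.1)],popsize=12,maxiter=40,seed=1,polish=False)
    print(n,r.x.round(4),r.fun.round(2),np.square(obs).sum().round(1))
    if n!="scene0":
        g=(obs*9).astype(int);print("\n".join("".join(map(str,q)) for q in g))
E
python3 sh.py
```

```text
top0 [ 0.5814  0.027  -0.3018  1.0441] 6.56 24.6
20000110010002310
32000000000001210
21000000000000000
00000001000000000
00000022332100012
00000146765200002
00000268996410000
00000378998631000
00000369999751000
00000257886531000
00000023433310000
00000000000000000
00000000000000000
00000000000000000
scene2 [0.584  0.0251 0.1907 0.911 ] 12.25 39.8
0000001110002335
0000036530000002
0000068860000000
0000168870000000
0000278861000001
0000279862000015
0000379986200001
2111589997200000
5555677886100000
6666654443000000
6666651000000002
6676650000001001
scene0 [0.5845 0.0241 0.4227 0.8669] 5.54 31.6
```

```bash
python3 - <<'E'
from fit import *
im=cv2.imread("pics/scene2.png").mean(2)
print(im[158:178,329:350].astype(int))
for dx in(0,.003):
  for dy in(0,.003):
    q=np.array([proj("scene",p) for p in knobpts(.5802+dx,.0256+dy,-.85,.090)[0]]);print(dx,dy,"u",q[:,0].min().round(2),q[:,0].max().round(2),"vbottom",q[:,1].max().round(2))
E
```

```text
[[104 103 101  90  73  74  74  71  47  41  42  50  42  37  36  68  73  73
   77  88  90]
 [104 104 102  78  59  67  73  71  43  37  39  39  36  39  40  69  73  74
   76  94  88]
 [106 106 104  68  51  57  65  68  44  39  38  37  38  40  49  70  68  67
   74  73  71]
 [106 108 111  65  46  46  52  59  45  40  38  38  37  37  54  65  58  54
   70  62  51]
 [108 119 118  69  43  42  45  45  41  38  39  37  38  40  49  51  48  57
   67  56  46]
 [124 125  98  59  41  41  42  43  40  40  39  37  37  40  45  45  46  60
   56  48  47]
 [140 107  89  50  37  38  39  40  40  40  37  38  41  43  41  41  41  41
   41  45  55]
 [132 100  87  50  39  38  40  40  39  38  38  39  39  38  38  38  36  36
   40  45  62]
 [103  91  83  50  36  38  39  39  37  40  40  39  38  39  37  37  37  37
   42  45  50]
 [ 91  89  78  47  38  40  39  37  38  44  53  45  39  37  39  36  36  39
   46  55  57]
 [ 97  92  80  49  38  39  39  38  41  55  74  55  41  38  39  39  35  41
   62  72  74]
 [121 115 106  68  43  41  40  38  42  67  81  59  41  38  39  36  39  52
  100  92  79]
 [149 147 143 108  67  46  42  39  44  72  84  57  40  39  39  39  42  74
  132 114  87]
 [150 151 151 144 110  84  60  48  51  81  87  60  44  41  40  46  58  91
  124 101  93]
 [151 151 151 150 145 130 107  87  95 111 112  87  70  57  68  90  98  93
   94  91  95]
 [150 151 151 150 151 148 146 134 144 146 144 130 115 106 115 139 131 101
   93  91  91]
 [151 151 151 151 151 152 151 149 150 142 133 132 139 145 147 147 125 116
  113  97  95]
 [150 151 151 151 151 150 152 151 148 117  87  91 117 145 151 151 148 147
  144 121 118]
 [150 151 151 151 150 150 151 152 145  90  68  67  82 140 151 150 151 150
  151 148 147]
 [151 150 150 151 151 151 151 149 139  82  63  62  81 141 150 151 151 150
  149 149 147]]
0 0 u 331.17 348.24 vbottom 172.3
0 0.003 u 331.98 349.04 vbottom 171.92
0.003 0 u 331.97 349.09 vbottom 172.77
0.003 0.003 u 332.78 349.89 vbottom 172.39
```

Call:
move_arm(
  deltas=[0.0014,-0.0022,0.005,0,0,0,0,0.0014,-0.0022,0.01,0,0,0,0,0.0014,-0.0022,0.015,0,0,0,0,0.0014,-0.0022,0.018,0,0,0,0,0.0014,-0.0022,0.019,0,0,0,0,0.0014,-0.0022,0.02,0,0,0,0,0.0014,-0.0022,0.021,0,0,0,0,0.0014,-0.0022,0.022,0,0,0,0,0.0014,-0.0022,0.022,0,0,0,0],
)

```text
t: 6.22
tool_pos: [0.5836, 0.0265, 0.1085]
orientation: [-2.862, 1.296, -0.001]
force: [-1.6, -0.8, 4.6]
opening: 0.013
gripper_force: 15.0
```

```bash
python3 - <<'E'
from go import *
s=robot.read_state();print(s["t"],s["tool_pos"],yawnow(),s["force"],s["wrist_torque"])
E
```

```text
6.225 [0.58363984 0.02654351 0.10851807] -0.8502335258242378 [-1.59483412 -0.84668534  4.64662865] [ 0.14005579  0.33566869 -0.00113113]
```

Contact at tip height. The force pushes the knob towards -x, so it sits too far +x. Raising it a little, shifting about 2 mm in -x, and trying again.

Call:
move_arm(
  deltas=[0,0,-0.003,0,0,0,0,-0.0014,0.0016,-0.003,0,0,0,0,-0.0014,0.0016,-0.003,0,0,0,0,-0.0014,0.0016,-0.002,0,0,0,0,-0.0014,0.0016,-0.001,0,0,0,0,-0.0014,0.0016,0,0,0,0,0,-0.0014,0.0016,0.001,0,0,0,0,-0.0014,0.0016,0.001,0,0,0,0],
)

```text
t: 7.22
tool_pos: [0.5816, 0.0264, 0.1079]
orientation: [-2.862, 1.295, -0.002]
force: [-3.4, -0.5, 7.8]
opening: 0.0125
gripper_force: 15.0
```

```bash
python3 - <<'E'
from go import *
s=robot.read_state();print(s["t"],s["tool_pos"],yawnow(),s["force"],s["wrist_torque"])
E
```

```text
7.225 [0.5816475  0.02643765 0.10791226] -0.8501811946312596 [-3.41356552 -0.50582259  7.78769439] [0.00787377 0.69896756 0.02850457]
```

Call:
move_arm(
  deltas=[0,0,-0.003,0,0,0,0,0,0,-0.003,0,0,0,0],
)

```text
t: 7.48
tool_pos: [0.5812, 0.0266, 0.1096]
orientation: [-2.862, 1.296, -0.0]
force: [-0.2, -0.4, -0.2]
opening: 0.0128
gripper_force: 15.0
```

```bash
python3 - <<'E'
from go import *
from fit import *
s=robot.read_state();p=s["tool_pos"];print(s["t"],p,s["force"])
ims=[save("scene","scene3_%d"%i)[0].astype(float) for i in range(4)]
b=np.mean(ims,0).astype(np.uint8);cv2.imwrite("pics/scene3.png",b[:,:,::-1])
u0,v0,S=322,148,14
c=cv2.resize(b[v0:v0+42,u0:u0+40,::-1],None,fx=S,fy=S,interpolation=cv2.INTER_CUBIC)
px=lambda P:tuple(int(round((a-o+.5)*S)) for a,o in zip(proj("scene",P),(u0,v0)))
th=np.linspace(0,2*np.pi,60)
for r,z,x,y,col in((.021,p[2]-.039,p[0],p[1],(0,0,255)),(.021,p[2]-.013,p[0],p[1],(0,0,255)),(.0053,.05,.5814,.027,(0,255,0)),(.003,.07,.5814,.027,(0,255,0)),(.0053,.05,.584,.025,(255,0,0)),(.003,.07,.584,.025,(255,0,0))):
    for a in th: cv2.circle(c,px([x+r*np.cos(a),y+r*np.sin(a),z]),1,col,-1)
cv2.imwrite("pics/crop3.png",c)
E
```

```text
7.475 [0.58121459 0.02659515 0.10964929] [-0.17144871 -0.40302481 -0.15983555]
```

View pics/crop3.png

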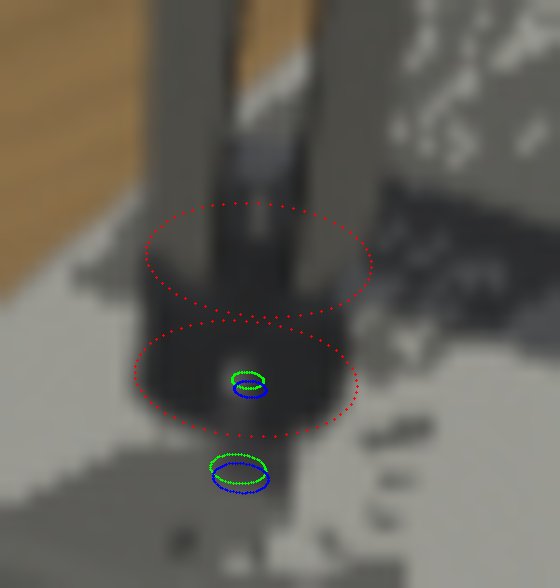

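The overlay shows the knob where the arm says it is, to about 0.3 px, so the shaft estimate is the weak part. I'll get the dial centre from line fits of the base edges and from the ticks in the unobstructed first pictures.

```bash
cat > edge.py <<'E'
from h import *
from scipy.optimize import least_squares
def edgepts(cam,img,A,B,n=40,half=5):
    # world segment A->B at z: sample subpixel edges perpendicular in the image
    a,b=proj(cam,A),proj(cam,B);d=(b-a)/np.linalg.norm(b-a);nn=np.array([-d[1],d[0]]);out=[]
    s=np.linspace(-half,half,41)
    for t in np.linspace(.12,.88,n):
        P=a+t*(b-a)+s[:,None]*nn
        pr=cv2.remap(img,P[:,0].astype(np.float32)[None],P[:,1].astype(np.float32)[None],cv2.INTER_LINEAR)[0]
        g=np.abs(np.gradient(cv2.GaussianBlur(pr[None],(0,0),3)[0]));i=g[4:-4].argmax()+4
        if g[i]>1: out.append(a+t*(b-a)+s[i]*nn)
    return np.array(out)
def fitline(uv,cam,z=.05):
    W=np.array([ray(cam,*p,z)[:2] for p in uv]);vx,vy,x,y=cv2.fitLine(W.astype(np.float32),cv2.DIST_HUBER,0,.0005,.0001).ravel()
    r=np.abs((W-[x,y])@[-vy,vx]);return np.array([x,y]),np.array([vx,vy]),np.median(r)
cx,cy,yaw=.581,.027,.301
F=lambda X,Y:np.array([cx,cy,.05])+np.r_[Rn.from_euler("z",yaw).as_matrix()[:2,:2]@[X,Y+.0],0]
for cam in("top","scene"):
    im=cv2.imread(f"pics/{cam}0.png").astype(np.float32).mean(2)
    L={}
    for n,A,B in(("end",F(-.075,-.05),F(.075,-.05)),("xp",F(.075,-.05),F(.075,.1)),("xm",F(-.075,-.05),F(-.075,.05))):
        uv=edgepts(cam,im,A,B);c,d,r=fitline(uv,cam);L[n]=(c,d);print(cam,n,len(uv),"ang",np.arctan(d[1]/d[0]).round(3),"res",r.round(4))
    # intersect
    def X(p,q):
        s=np.linalg.solve(np.c_[p[1],-q[1]],q[0]-p[0]);return p[0]+s[0]*p[1]
    k1,k2=X(L["end"],L["xp"]),X(L["end"],L["xm"]);e=k1-k2;l=np.linalg.norm(e);e/=l;n=np.array([-e[1],e[0]])
    print(cam,"width",l.round(4),"yaw",np.arctan2(e[1],e[0]).round(4),"foot",((k1+k2)/2+.05*n).round(4))
E
python3 edge.py
```

```text
top end 40 ang 0.289 res 0.0003
top xp 40 ang -1.283 res 0.0002
top xm 40 ang -1.271 res 0.0001
top width 0.1442 yaw 0.2888 foot [0.5786 0.0314]
scene end 40 ang 0.301 res 0.0
scene xp 40 ang -1.28 res 0.0002
scene xm 40 ang -1.289 res 0.0002
scene width 0.1459 yaw 0.3009 foot [0.5856 0.0273]
```

The x+y sum is well determined (about 0.609), but x−y is uncertain, and that direction is along tool x. I'll drag gently (about 4 N) along tool +x and watch for the force to fall away.

Call:
move_arm(
  deltas=[0.003,0,0,0,0,0,0,0.003,0,0.0015,0,0,0,0,0.003,0,0.002,0,0,0,0],
)

```text
t: 8.05
tool_pos: [0.5837, 0.024, 0.1086]
orientation: [-2.862, 1.296, -0.002]
force: [-3.0, -1.6, 7.6]
opening: 0.0127
gripper_force: 15.0
```

Call:
move_arm(
  deltas=[0.001,0,0,0,0,0,0,0.001,0,0,0,0,0,0],
)

```text
t: 8.3
tool_pos: [0.5841, 0.0236, 0.1085]
orientation: [-2.862, 1.296, -0.001]
force: [-2.4, 0.6, 6.4]
opening: 0.013
gripper_force: 15.0
```

Call:
move_arm(
  deltas=[0.001,0,0,0,0,0,0,0.001,0,0,0,0,0,0],
)

```text
t: 8.55
tool_pos: [0.5846, 0.0229, 0.1083]
orientation: [-2.862, 1.296, -0.0]
force: [-2.5, 0.9, 6.0]
opening: 0.013
gripper_force: 15.0
```

Call:
move_arm(
  deltas=[0.001,0,0,0,0,0,0,0.001,0,0,0,0,0,0],
)

```text
t: 8.8
tool_pos: [0.5853, 0.0221, 0.1081]
orientation: [-2.862, 1.296, -0.001]
force: [-1.9, 0.4, 5.4]
opening: 0.0128
gripper_force: 15.0
```

Call:
move_arm(
  deltas=[0.001,0,0,0,0,0,0,0.001,0,0,0,0,0,0],
)

```text
t: 9.05
tool_pos: [0.5859, 0.0214, 0.1078]
orientation: [-2.862, 1.296, -0.0]
force: [-2.9, 1.0, 4.7]
opening: 0.013
gripper_force: 15.0
```

Call:
move_arm(
  deltas=[0.001,0,0,0,0,0,0,0.001,0,0,0,0,0,0],
)

```text
t: 9.3
tool_pos: [0.5866, 0.0206, 0.1078]
orientation: [-2.862, 1.296, -0.001]
force: [-1.1, 1.3, 4.9]
opening: 0.0128
gripper_force: 15.0
```

Call:
move_arm(
  deltas=[0.001,0,0,0,0,0,0,0.001,0,0,0,0,0,0],
)

```text
t: 9.55
tool_pos: [0.5872, 0.0198, 0.1077]
orientation: [-2.862, 1.296, -0.0]
force: [-1.5, 2.1, 4.9]
opening: 0.0131
gripper_force: 15.0
```

```bash
python3 - <<'E'
from go import *
s=robot.read_state();p=s["tool_pos"];print(s["t"],p,s["force"],s["wrist_torque"])
ims=[save("scene","scene4_%d"%i)[0].astype(float) for i in range(4)]
b=np.mean(ims,0).astype(np.uint8);cv2.imwrite("pics/scene4.png",b[:,:,::-1])
o=cv2.imread("pics/scene3.png")[:,:,::-1]
f=lambda q:cv2.resize(q[148:190,322:362,::-1],None,fx=10,fy=10,interpolation=cv2.INTER_CUBIC)
cv2.imwrite("pics/crop4.png",np.clip(np.hstack([f(o),f(b)]).astype(float)*1.5,0,255).astype(np.uint8))
E
```

```text
9.55 [0.58721926 0.01978773 0.10766575] [-1.54035547  2.07492491  4.92458343] [0.49442309 0.26328203 0.0046774 ]
```

View pics/crop4.png

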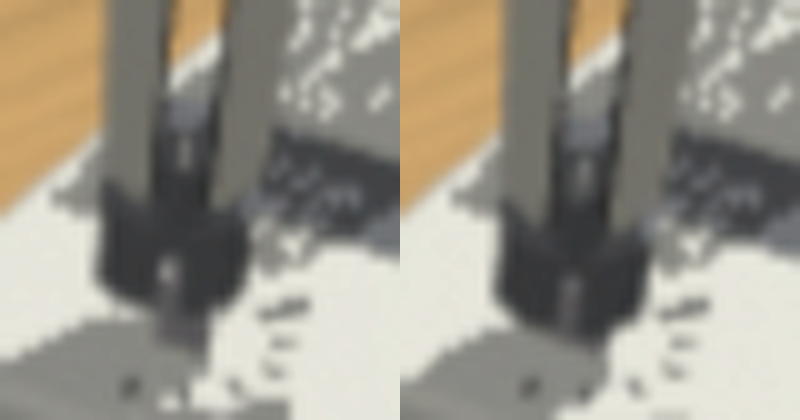

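The forces at both first contacts push toward -x, as if the bore's rim were on the cone. The top-view edges also gave about (0.579, 0.029). Lifting, going to the -x/+y side and pressing again.

Call:
move_arm(
  deltas=[0,0,-0.004,0,0,0,0,-0.006,0,-0.004,0,0,0,0,-0.011,0.001,-0.004,0,0,0,0,-0.011,0.001,-0.004,0,0,0,0,-0.011,0.001,-0.002,0,0,0,0,-0.011,0.001,-0.001,0,0,0,0,-0.011,0.001,0,0,0,0,0,-0.011,0.001,0,0,0,0,0],
)

```text
t: 10.75
tool_pos: [0.5794, 0.0274, 0.1082]
orientation: [-2.862, 1.296, -0.001]
force: [-2.3, -0.3, 5.0]
opening: 0.013
gripper_force: 15.0
```

Call:
move_arm(
  deltas=[0,0,0.001,0,0,0,0,0,0,0.001,0,0,0,0],
)

```text
t: 11.0
tool_pos: [0.5797, 0.0274, 0.1078]
orientation: [-2.861, 1.295, -0.002]
force: [-2.4, -0.1, 8.3]
opening: 0.0128
gripper_force: 15.0
```

```bash
python3 - <<'E'
from sh import *
im=cv2.imread("pics/scene0.png").mean(2);print("scene0 u331.. v172..");print(im[172:187,331:351].astype(int))
im=cv2.imread("pics/top0.png").mean(2);print("top0 u180 v207");print(im[207:222,180:198].astype(int))
for z,n in((.07,"tip"),(.05,"foot")):
  for c in("scene","top"): print(n,c,proj(c,[.583,.026,z]).round(2),"d/dx",(proj(c,[.584,.026,z])-proj(c,[.583,.026,z])).round(3),"d/dy",(proj(c,[.583,.027,z])-proj(c,[.583,.026,z])).round(3))
# knob in scene2/3/4: threshold contour rows, compare to model with offset
from scipy.optimize import minimize
for n,p in(("scene2",(.5802,.0256,.0901)),("scene3",(.5812,.0266,.0706)),("scene4",(.5872,.0198,.0687))):
    im=cv2.imread(f"pics/{n}.png").mean(2);r0=proj("scene",[p[0],p[1],p[2]]);u0,v0=int(r0[0])-12,int(r0[1])-3
    box=(u0,v0,24,9);c=im[v0:v0+9,u0:u0+24]
    obs=np.clip((100-c)/55,0,1)
    if n!="scene2": # mask the shaft columns under the knob
        pass
    w=np.ones_like(obs);uu=np.arange(u0,u0+24);w[:,(abs(uu-r0[0])<3)]=0
    best=min(((np.square((model("scene",p[0]+a*1e-3+b*1e-3,p[1]+a*1e-3-b*1e-3,-.85,p[2],box=box)-obs)*w).sum(),a,b) for a in np.arange(-3,3.1,.5) for b in np.arange(-4,4.1,.5)))
    print(n,"best",np.round(best,2),"offset x,y mm",best[1]+best[2],best[1]-best[2])
E
```

```text
scene0 u331.. v172..
[[144 143 143 143 142 141 137 116 109 113 134 128 127 134 111  95  91  86
   89 119]
 [144 143 143 143 143 143 143 139 139 139 140 120 117 137 125  96  87  85
   87  96]
 [142 143 143 144 144 143 142 137 133 136 137 139 140 140 119 111 107  92
   90 106]
 [144 142 143 143 144 142 140 116 104 110 118 139 142 143 140 140 137 115
  113 135]
 [143 143 143 143 143 143 137  86  73  80  87 135 143 143 144 143 142 141
  140 141]
 [143 143 143 143 143 142 132  78  59  61  78 133 143 143 143 144 142 141
  140 129]
 [143 143 144 143 144 142 121  73  57  58  84 132 141 143 143 142 135 125
  120  92]
 [143 143 143 144 144 141 119  72  58  57  79 117 134 143 144 142 127  95
   93  95]
 [144 143 143 143 143 139 110  69  56  56  64  82 120 139 143 142 139 125
  134 136]
 [144 144 144 142 130 124  87  63  57  55  55  69 121 140 143 143 143 140
  128 129]
 [144 144 143 139 105  94  83  75  71  67  64  82 133 143 143 143 143 139
  110 111]
 [144 144 144 141 116 109 109 107 108 104 101 114 138 143 143 143 143 136
  136 138]
 [144 144 144 143 139 141 140 140 140 140 139 140 143 143 1
[... 1068 characters left out ...]
64 154 156 161 162 177 191 194 194 192 191]
 [195 191 195 193 191 192 192 184 186 185 185 186 188 190 194 195 190 193]
 [194 191 196 196 193 194 193 195 193 195 196 193 192 196 193 189 190 192]
 [192 192 197 195 195 196 194 190 194 192 188 195 191 196 192 193 192 191]]
tip scene [339.34 175.  ] d/dx [0.27  0.155] d/dy [ 0.264 -0.123]
tip top [187.55 214.27] d/dx [ 0.002 -0.347] d/dy [-0.352  0.008]
foot scene [338.66 181.34] d/dx [0.267 0.157] d/dy [ 0.262 -0.125]
foot top [188.66 215.38] d/dx [ 0.002 -0.343] d/dy [-0.347  0.007]
scene2 best [ 8.47  0.5  -1.  ] offset x,y mm -0.5 1.5
scene3 best [ 4.92 -0.5  -1.5 ] offset x,y mm -2.0 1.0
scene4 best [ 6.66  0.   -3.  ] offset x,y mm -3.0 3.0
```

Re-measured: the shaft's column centre gives x+y≈0.610, so most of my probes were about 2 mm off to the side. The knob has also slipped about 3 mm back along tool x in the grip during the drag. Correcting for both.

Call:
move_arm(
  deltas=[0,0,-0.005,0,0,0,0,0.006,-0.0027,-0.005,0,0,0,0,0.01,-0.0027,-0.005,0,0,0,0,0.01,-0.0027,-0.005,0,0,0,0,0.01,-0.0027,-0.003,0,0,0,0,0.01,-0.0027,-0.002,0,0,0,0,0.01,-0.0027,-0.001,0,0,0,0,0.01,-0.0027,-0.001,0,0,0,0],
)

```text
t: 12.0
tool_pos: [0.5877, 0.0217, 0.1078]
orientation: [-2.862, 1.296, -0.0]
force: [-0.7, 0.4, 0.9]
opening: 0.0131
gripper_force: 15.0
```

Call:
move_arm(
  deltas=[0,0,0.001,0,0,0,0,0,0,0.001,0,0,0,0],
)

```text
t: 12.25
tool_pos: [0.5881, 0.0215, 0.1075]
orientation: [-2.862, 1.296, -0.002]
force: [-1.8, -0.7, 5.1]
opening: 0.013
gripper_force: 15.0
```

Call:
move_arm(
  deltas=[0,-0.001,0,0,0,0,0,0,-0.001,0,0,0,0,0],
)

```text
t: 12.5
tool_pos: [0.5888, 0.022, 0.1075]
orientation: [2.862, -1.296, 0.002]
force: [-1.6, -1.7, 5.4]
opening: 0.0128
gripper_force: 15.0
```

Call:
move_arm(
  deltas=[0,-0.001,0,0,0,0,0,0,-0.001,0,0,0,0,0],
)

```text
t: 12.75
tool_pos: [0.5896, 0.0226, 0.1075]
orientation: [2.862, -1.296, 0.002]
force: [-2.4, -1.5, 5.3]
opening: 0.0133
gripper_force: 15.0
```

Call:
move_arm(
  deltas=[0,-0.001,0,0,0,0,0,0,-0.001,0,0,0,0,0],
)

```text
t: 13.0
tool_pos: [0.5903, 0.0232, 0.1075]
orientation: [2.862, -1.296, 0.002]
force: [-1.7, -2.4, 5.0]
opening: 0.0132
gripper_force: 15.0
```

```bash
python3 - <<'E'
from fit import *
s=robot.read_state();p=s["tool_pos"]-[0,0,.039];print(s["t"],p,s["force"],s["wrist_torque"])
im=np.mean([save("scene","scene5")[0].astype(float) for i in range(4)],0).mean(2);np.save("pics/s5.npy",im)
r0=proj("scene",p);u0,v0=int(r0[0])-12,int(r0[1])-3
box=(u0,v0,24,9);c=im[v0:v0+9,u0:u0+24];obs=np.clip((100-c)/55,0,1)
w=np.ones_like(obs);uu=np.arange(u0,u0+24);w[:,(abs(uu-r0[0])<3)]=0
print(min(((np.square((model("scene",p[0]+a*1e-3+b*1e-3,p[1]+a*1e-3-b*1e-3,-.85,p[2],box=box)-obs)*w).sum(),a,b) for a in np.arange(-3,3.1,.5) for b in np.arange(-6,4.1,.5))),r0)
print("v158 u329");print(im[158:190,329:354].astype(int))
E
```

```text
13.0 [0.59033724 0.02324348 0.0685207 ] [-1.71992825 -2.4067075   5.04977157] [-0.26661965  0.55564216  0.0458834 ]
(np.float64(6.083849258549637), np.float64(-1.0), np.float64(-2.5)) [340.54292436 176.96206082]
v158 u329
[[104 103 102 103 101  81  75  74  74  73  59  69  85  83  74  75  48  68
   73  74  74  74  84 120 101]
 [103 104 106 107 101  81  75  74  74  72  54  71  81  73  64  65  43  68
   74  74  74  75  79  92  95]
 [105 106 109 114 104  81  75  74  74  71  52  78  78  76  76  83  52  70
   74  74  74  75  76  83  86]
 [105 108 117 118  96  79  74  74  74  71  47  74  76  76  76  75  50  69
   73  74  74  75  69  67  71]
 [109 119 120  99  84  76  74  75  74  71  46  66  68  69  66  49  48  70
   74  74  75  74  54  48  49]
 [123 125 101  90  82  75  74  74  74  71  43  48  52  56  49  40  50  71
   74  74  75  74  52  46  46]
 [139 106  92  91  85  76  74  75  74  71  40  44  56  64  49  39  56  72
   74  74  74  69  52  48  54]
 [133 100  93 108 100  80  75  74  74  67  41  45  59  63  48  39  61  72
   75  74  73  63  57  58  63]
 [104  91  94 123 114  82  74  74  74 
[... 1782 characters left out ...]
89  89  88  83  76  79 100 142 151 151
  150 143 144 146 148 151 151]
 [ 90  90  90  90  90  90  89  90  90  90  90  89  88  89  95 130 147 150
  148 128 130 141 149 151 151]
 [ 90  90  90  90  89  85  82  88  90  90  90  89  90  90  92 107 131 147
  148 131 112 130 148 151 151]
 [ 90  90  90  90  88  71  66  86  90  90  88  80  88  92  97 120 106 136
  149 149 147 148 151 151 151]
 [ 91  91  90  90  88  73  76  87  90  90  87  62  89 111 119 141 120 132
  148 151 151 151 151 151 151]
 [ 92  91  91  90  90  88  88  90  90  90  91  80 112 142 148 150 148 148
  150 150 150 149 149 150 151]
 [ 95  95  93  92  92  91  90  90  90  92 109 115 141 149 150 150 150 150
  148 138 135 134 135 137 148]]
```

```bash
cat > ticks.py <<'E'
from h import *
from scipy.optimize import least_squares
def ticks(cam,im,c0=(.583,.026),yaw=.295):
    n=140;g=(np.arange(n)-n/2)*.0005
    c,s=np.cos(yaw),np.sin(yaw);X,Y=np.meshgrid(g,g,indexing="ij")
    W=np.stack([c0[0]+c*X-s*Y,c0[1]+s*X+c*Y,np.full_like(X,.05)],-1).reshape(-1,3)
    m=CAM[cam];q=(W@m["R"].T+m["t"])@m["K"].T;q=q[:,:2]/q[:,2:]
    I=cv2.remap(im.astype(np.float32),q[:,0].astype(np.float32).reshape(n,n),q[:,1].astype(np.float32).reshape(n,n),cv2.INTER_CUBIC)
    bg=cv2.medianBlur(I.astype(np.uint8),61).astype(float);D=np.clip(bg-I-6,0,None)
    R=np.hypot(X,Y);D[(R<.017)|(R>.034)]=0
    k,l,st,ce=cv2.connectedComponentsWithStats((D>8).astype(np.uint8));out=[]
    for i in range(1,k):
        w=D*(l==i)
        if st[i,4]>12: out.append([(w*X).sum()/w.sum(),(w*Y).sum()/w.sum(),w.sum()/100,st[i,4]])
    return np.array(out),I
if __name__=="__main__":
    for cam in("top","scene"):
        im=cv2.imread(f"pics/{cam}0.png").mean(2);o,I=ticks(cam,im)
        a=np.arctan2(o[:,1],o[:,0]);o=o[np.argsort(a)];a=np.sort(a)
        print(cam);print(np.c_[a,np.hypot(o[:,0],o[:,1])*1e3,o[:,2:]].round(2))
        np.save(f"pics/t_{cam}.npy",o)
        cv2.imwrite(f"pics/rect_{cam}.png",cv2.resize(I.clip(0,255).astype(np.uint8),(400,400)))
E
python3 ticks.py; python3 -c "
import cv2,numpy as np;cv2.imwrite('pics/rect.png',np.hstack([cv2.imread('pics/rect_%s.png'%c) for c in('top','scene')]))"
```

```text
top
[[-1.510e+00  2.492e+01  3.065e+01  1.880e+02]
 [-9.200e-01  2.581e+01  1.761e+01  1.310e+02]
 [-3.800e-01  2.650e+01  2.992e+01  1.800e+02]
 [ 1.400e-01  2.952e+01  1.658e+01  1.250e+02]
 [ 6.200e-01  3.132e+01  1.829e+01  1.260e+02]
 [ 1.080e+00  3.153e+01  5.577e+01  2.040e+02]]
scene
[[-1.4900e+00  2.7830e+01  4.6210e+01  2.3500e+02]
 [-9.6000e-01  2.8610e+01  3.0960e+01  1.5300e+02]
 [-4.5000e-01  2.8020e+01  4.0640e+01  2.0600e+02]
 [ 2.0000e-02  3.0010e+01  3.5180e+01  2.0500e+02]
 [ 5.1000e-01  2.9550e+01  3.2760e+01  1.9300e+02]
 [ 9.9000e-01  3.0800e+01  6.1830e+01  2.4400e+02]
 [ 1.9600e+00  2.4390e+01  3.7314e+02  8.4600e+02]]
```

View pics/rect.png

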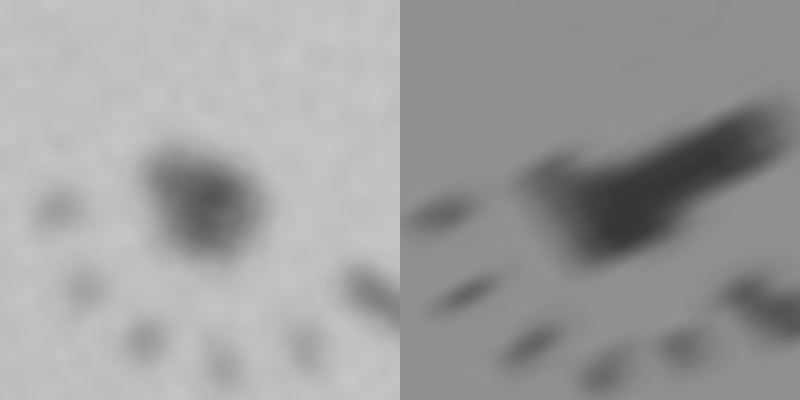

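```bash
python3 - <<'E'
from h import *
from scipy.optimize import least_squares
ang=np.array([-1.5,-1,-.5,0,.5])
for cam in("top","scene"):
    o=np.load(f"pics/t_{cam}.npy")[:5,:2]
    f=lambda p:np.r_[(o-np.stack([p[0]+p[3]*np.cos(ang+p[2]),p[1]+p[3]*np.sin(ang+p[2])],1)).ravel()]*1e3
    r=least_squares(f,[0,0,0,.027]);
    g=lambda p:(np.hypot(o[:,0]-p[0],o[:,1]-p[1])-p[2])*1e3
    q=least_squares(g,[0,0,.027])
    R=Rn.from_euler("z",.295).as_matrix()[:2,:2]
    print(cam,"ctr",(np.array([.583,.026])+R@r.x[:2]).round(4),"dyaw,r",r.x[2:].round(4),"rms",np.sqrt((r.fun**2).mean()).round(2),"circle",(np.array([.583,.026])+R@q.x[:2]).round(4),q.x[2].round(4))
    c=np.array([.583,.026])+R@r.x[:2]
    print("  px foot",proj(cam,[*c,.05]).round(2),"tip",proj(cam,[*c,.07]).round(2),"z.0685",proj(cam,[*c,.0685]).round(2))
E
```

```text
top ctr [0.5814 0.0301] dyaw,r [-0.0091  0.0293] rms 0.26 circle [0.581  0.0302] 0.0296
  px foot [187.25 215.95] tip [186.12 214.85] z.0685 [186.21 214.93]
scene ctr [0.5833 0.0272] dyaw,r [-0.0044  0.0287] rms 0.39 circle [0.5831 0.0271] 0.0289
  px foot [339.05 181.24] tip [339.73 174.91] z.0685 [339.68 175.39]
```

Very useful: the five short ticks fit a circle to 0.3 mm, centred at (0.5833, 0.0272) in scene and (0.5814, 0.0301) in top. The shaft is therefore further in +y than I probed. Compared with where the knob now appears in the scene view, it must move about (-4, +2.6) mm.

Call:
move_arm(
  deltas=[0,0,-0.004,0,0,0,0,-0.0025,0.0007,-0.004,0,0,0,0,-0.0045,0.0013,-0.004,0,0,0,0,-0.0045,0.0013,-0.003,0,0,0,0,-0.0045,0.0013,-0.002,0,0,0,0,-0.0045,0.0013,-0.001,0,0,0,0,-0.0045,0.0013,0,0,0,0,0,-0.0045,0.0013,0,0,0,0,0],
)

```text
t: 14.2
tool_pos: [0.5859, 0.0262, 0.1066]
orientation: [-2.862, 1.296, 0.0]
force: [-0.7, 1.1, -0.2]
opening: 0.0129
gripper_force: 15.0
```

Call:
move_arm(
  deltas=[0,0,0.001,0,0,0,0,0,0,0.001,0,0,0,0],
)

```text
t: 14.45
tool_pos: [0.5861, 0.0263, 0.106]
orientation: [-2.862, 1.296, -0.0]
force: [-2.5, 0.7, 4.2]
opening: 0.0128
gripper_force: 15.0
```

It's on the cone now (1.5 mm lower), with the force pushing along tool -x. Following it down.

Call:
move_arm(
  deltas=[-0.001,0,0,0,0,0,0,-0.0015,0,0.0005,0,0,0,0,-0.0015,0,0.0005,0,0,0,0],
)

```text
t: 14.82
tool_pos: [0.5848, 0.0274, 0.1047]
orientation: [2.862, -1.296, -0.001]
force: [-1.7, 0.9, -0.1]
opening: 0.0126
gripper_force: 15.0
```

Call:
move_arm(
  deltas=[-0.0005,0,0.0005,0,0,0,0,-0.0005,0,0.001,0,0,0,0,-0.0005,0,0.001,0,0,0,0],
)

```text
t: 15.2
tool_pos: [0.5846, 0.0277, 0.104]
orientation: [2.862, -1.296, -0.0]
force: [0.3, 0.2, -0.4]
opening: 0.0129
gripper_force: 15.0
```

The knob has slipped over the tip. Continuing down to key level.

Call:
move_arm(
  deltas=[0,0,0.001,0,0,0,0,0,0,0.002,0,0,0,0,0,0,0.003,0,0,0,0,0,0,0.003,0,0,0,0],
)

```text
t: 15.7
tool_pos: [0.5845, 0.0278, 0.101]
orientation: [2.862, -1.296, -0.001]
force: [-1.4, 0.8, -0.3]
opening: 0.0128
gripper_force: 15.0
```

Call:
move_arm(
  deltas=[0,0,0.001,0,0,0,0,0,0,0.001,0,0,0,0],
)

```text
t: 15.95
tool_pos: [0.5845, 0.0278, 0.1]
orientation: [2.862, -1.296, -0.001]
force: [-2.8, 0.5, -0.5]
opening: 0.0127
gripper_force: 15.0
```

Call:
move_arm(
  deltas=[0,0,0.001,0,0,0,0,0,0,0.001,0,0,0,0],
)

```text
t: 16.2
tool_pos: [0.5845, 0.0278, 0.0991]
orientation: [2.862, -1.296, -0.001]
force: [-2.9, 0.9, 1.9]
opening: 0.0128
gripper_force: 15.0
```

At key level (TCP z about 0.099, light contact). Starting the slow anticlockwise turn with gentle pressure.

Call:
move_arm(
  deltas=[-0.0005,0,0.0005,0,0,0,0,-0.0005,-0.0001,0.0007,0,0,-0.05,0,-0.0005,-0.0001,0.0007,0,0,-0.1,0,-0.0005,-0.0002,0.0007,0,0,-0.15,0,-0.0005,-0.0003,0.0007,0,0,-0.2,0,-0.0005,-0.0003,0.0007,0,0,-0.2,0],
)

```text
t: 16.95
tool_pos: [0.5849, 0.0283, 0.0989]
orientation: [-2.977, 1.004, -0.001]
force: [-2.5, 0.8, 4.4]
opening: 0.0129
gripper_force: 15.0
```

Call:
move_arm(
  deltas=[-0.0004,0,0,0,0,-0.05,0,-0.0004,0,0,0,0,-0.1,0,-0.0004,0,0,0,0,-0.15,0,-0.0004,0,0,0,0,-0.2,0,-0.0004,0,0,0,0,-0.25,0,-0.0004,0,0,0,0,-0.25,0],
)

```text
t: 17.7
tool_pos: [0.585, 0.0287, 0.099]
orientation: [-3.078, 0.626, -0.003]
force: [0.0, 2.2, 3.5]
opening: 0.0127
gripper_force: 15.0
```

Call:
move_arm(
  deltas=[0,-0.0001,0,0,0,-0.05,0,0,-0.0001,0,0,0,-0.1,0,0,-0.0002,0,0,0,-0.15,0,0,-0.0003,0,0,0,-0.2,0,0,-0.0003,0,0,0,-0.2,0],
)

```text
t: 18.32
tool_pos: [0.585, 0.0291, 0.099]
orientation: [-3.125, 0.317, -0.002]
force: [0.4, 2.6, 3.7]
opening: 0.0127
gripper_force: 15.0
```

Call:
move_arm(
  deltas=[-0.0001,-0.0005,0.0001,0,0,-0.05,0,-0.0001,-0.0007,0.0001,0,0,-0.1,0,-0.0001,-0.0008,0.0001,0,0,-0.15,0,-0.0001,-0.0009,0.0001,0,0,-0.2,0,-0.0001,-0.0009,0.0001,0,0,-0.2,0],
)

```text
t: 18.95
tool_pos: [0.5843, 0.0299, 0.0981]
orientation: [-3.141, 0.004, 0.0]
force: [-0.7, 3.8, 1.8]
opening: 0.0127
gripper_force: 15.0
```

Call:
move_arm(
  deltas=[0,-0.0001,0,0,0,-0.05,0,0,-0.0001,0,0,0,-0.1,0,0,-0.0002,0,0,0,-0.15,0,0,-0.0003,0,0,0,-0.2,0,0,-0.0003,0,0,0,-0.2,0],
)

```text
t: 19.58
tool_pos: [0.5845, 0.0302, 0.098]
orientation: [-3.126, -0.31, -0.0]
force: [1.0, 3.0, -0.8]
opening: 0.0134
gripper_force: 15.0
```

The force fell away and z dropped, so the slot has met the key. Lowering gently.

Call:
move_arm(
  deltas=[0,-0.0003,0.001,0,0,0,0,0,-0.0003,0.002,0,0,0,0,0,-0.0003,0.003,0,0,0,0,0,-0.0003,0.003,0,0,0,0],
)

```text
t: 20.08
tool_pos: [0.5844, 0.0303, 0.0954]
orientation: [3.126, 0.313, 0.0]
force: [0.3, 2.7, 3.2]
opening: 0.013
gripper_force: 15.0
```

Call:
move_arm(
  deltas=[0,-0.0005,0.001,0,0,0,0,0,-0.0005,0.002,0,0,0,0,0,-0.0005,0.003,0,0,0,0,0,-0.0005,0.003,0,0,0,0],
)

```text
t: 20.58
tool_pos: [0.5843, 0.0304, 0.0923]
orientation: [3.125, 0.313, 0.0]
force: [0.9, -0.2, 2.5]
opening: 0.0131
gripper_force: 15.0
```

Call:
move_arm(
  deltas=[0,0,0.001,0,0,0,0,0,0,0.002,0,0,0,0,0,0,0.002,0,0,0,0],
)

```text
t: 20.95
tool_pos: [0.5843, 0.0305, 0.0902]
orientation: [3.126, 0.313, 0.0]
force: [0.2, -2.1, 3.9]
opening: 0.0128
gripper_force: 15.0
```

Call:
move_arm(
  deltas=[0,0.0003,0.001,0,0,0,0,0,0.0003,0.002,0,0,0,0,0,0.0003,0.002,0,0,0,0],
)

```text
t: 21.32
tool_pos: [0.5845, 0.0305, 0.0899]
orientation: [3.126, 0.314, 0.0]
force: [-6.8, -0.6, 15.7]
opening: 0.0132
gripper_force: 15.0
```

Call:
move_arm(
  deltas=[0,0,0.001,0,0,0,0,0,0,0.001,0,0,0,0],
)

```text
t: 21.58
tool_pos: [0.585, 0.0305, 0.0896]
orientation: [3.126, 0.313, 0.002]
force: [-7.9, -1.6, 19.6]
opening: 0.0127
gripper_force: 15.0
```

Hard stop at the home height. Easing the pressure, then turning anticlockwise about the shaft axis towards off.

Call:
move_arm(
  deltas=[0,0,-0.0025,0,0,0,0,0,0,-0.0025,0,0,0,0,0,-0.0002,-0.0025,0,0,-0.1,0,0,-0.0005,-0.0025,0,0,-0.2,0,-0.0001,-0.0007,-0.0025,0,0,-0.3,0,-0.0001,-0.0007,-0.0025,0,0,-0.3,0],
)

```text
t: 22.32
tool_pos: [0.5844, 0.0314, 0.0898]
orientation: [-3.044, -0.776, -0.001]
force: [3.1, 0.7, 1.7]
opening: 0.0128
gripper_force: 15.0
```

```bash
python3 - <<'E'
from go import *
s=robot.read_state();p=s["tool_pos"];print(s["t"],p,s["force"],s["wrist_torque"],yawnow(),s["q"][5])
im=np.mean([save("scene","scene6")[0].astype(float) for i in range(2)],0)
c=cv2.resize(im[145:200,315:370,::-1],None,fx=10,fy=10,interpolation=cv2.INTER_CUBIC);cv2.imwrite("pics/crop6.png",np.clip(c*1.4,0,255))
E
```

```text
22.325 [0.58439972 0.03144707 0.08981165] [3.05544078 0.74498222 1.68802395] [ 0.16328418 -0.51100996 -0.02150965] 0.49925893922683773 1.0372213464889715[ WARN:0@2.124] global loadsave.cpp:1063 imwrite_ Unsupported depth image for selected encoder is fallbacked to CV_8U.
```

View pics/crop6.png

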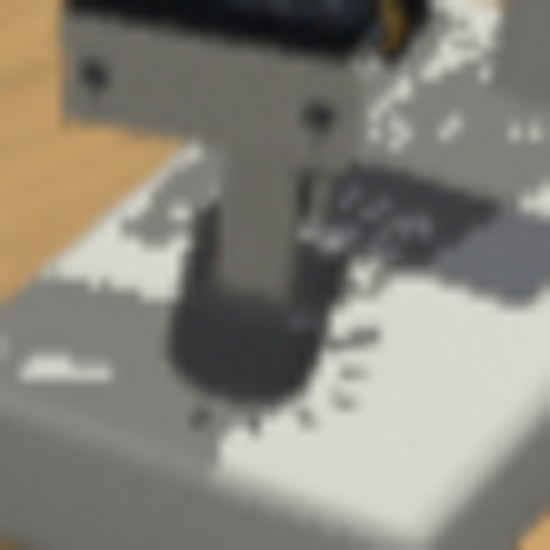

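The knob sits flat on the base just inside the tick ring. Continuing the turn to off (world yaw about 1.29).

Call:
move_arm(
  deltas=[0.0003,-0.0001,0,0,0,-0.1,0,0.0003,-0.0003,0,0,0,-0.2,0,0.0002,-0.0005,0,0,0,-0.3,0,0.0001,-0.0007,0,0,0,-0.4,0,0,-0.0009,0,0,0,-0.5,0,-0.0001,-0.0011,0,0,0,-0.6,0,-0.0002,-0.0013,0,0,0,-0.7,0,-0.0003,-0.0014,0,0,0,-0.78,0,-0.0003,-0.0014,0,0,0,-0.78,0],
)

```text
t: 23.55
tool_pos: [0.5829, 0.033, 0.0897]
orientation: [-2.521, -1.873, -0.0]
force: [1.5, 5.1, 3.2]
opening: 0.013
gripper_force: 15.0
```

```bash
python3 - <<'E'
from go import *
s=robot.read_state();p=s["tool_pos"];print(s["t"],p,s["force"],s["wrist_torque"],yawnow())
E
```

```text
23.55 [0.58286707 0.03296891 0.08969949] [1.54097199 5.09262902 3.23115551] [ 0.81490005 -0.09819382 -0.07901984] 1.2780522007432211
```

At 1.28 rad and still home. Letting go and rising straight up, clear of everything.

Call:
move_arm(
  deltas=[0,0,0,0,0,0,0.15,0,0,0,0,0,0,0.4,0,0,0,0,0,0,0.4,0,0,0,0,0,0,0.4,0,0,-0.02,0,0,0,0.4,0,0,-0.05,0,0,0,0.4,0,0,-0.1,0,0,0,0.4,0,0,-0.15,0,0,0,0.4,0,0,-0.17,0,0,0,0.4,0,0,-0.17,0,0,0,0.4],
)

```text
t: 24.8
tool_pos: [0.5842, 0.0322, 0.2622]
orientation: [2.518, 1.874, 0.005]
force: [0.4, 0.5, -1.1]
opening: 0.0369
gripper_force: 0.0
```

```bash
python3 - <<'E'
from go import *
s=robot.read_state();p=s["tool_pos"];print(s["t"],p,s["force"],s["opening"])
im=np.mean([save("scene","scene7")[0].astype(float) for i in range(4)],0);d=np.load("pics/scene7.npy")
S=12;u0,v0=318,150
c=np.clip(cv2.resize(im[v0:v0+45,u0:u0+45,::-1],None,fx=S,fy=S,interpolation=cv2.INTER_CUBIC)*1.3,0,255).astype(np.uint8)
px=lambda P:tuple(int(round((a-o+.5)*S)) for a,o in zip(proj("scene",P),(u0,v0)))
C=np.array([.5833,.0272])
for a in np.linspace(0,2*np.pi,90):
    for z,col in((.05,(0,0,255)),(.076,(0,255,255))): cv2.circle(c,px([C[0]+.021*np.cos(a),C[1]+.021*np.sin(a),z]),1,col,-1)
y=1.288;cv2.circle(c,px([C[0]+.022*np.cos(y),C[1]+.022*np.sin(y),.05]),4,(0,255,0),1)
cv2.line(c,px([C[0]-.019*np.cos(y),C[1]-.019*np.sin(y),.094]),px([C[0]+.017*np.cos(y),C[1]+.017*np.sin(y),.094]),(0,255,0),1)
cv2.imwrite("pics/crop7.png",c)
E
```

```text
24.8 [0.58421084 0.03217717 0.26219375] [ 0.43533741  0.46500743 -1.1243222 ] 0.03691461609473532
```

View pics/crop7.png

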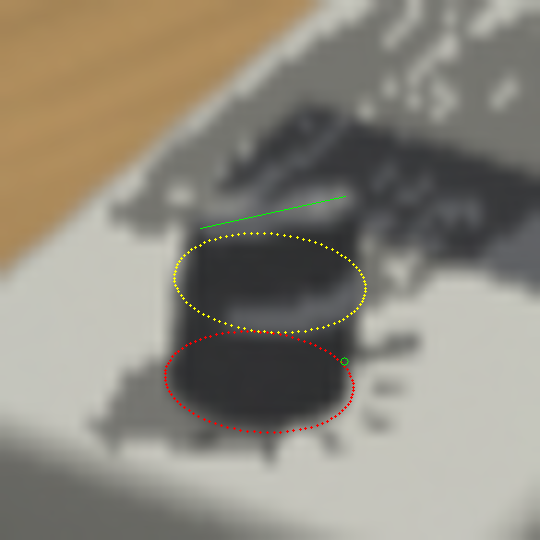

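The knob is home with its bar along the predicted off direction, and the off mark is at crop (385,345). As a final seating check I'll press lightly on its top with closed fingers, where contact should come at TCP z about 0.105.

Call:
move_arm(
  deltas=[0,0,0.04,0,0,0,0,0,0,0.08,0,0,0,0,0,0,0.12,0,0,0,0,0,0,0.14,0,0,0,0,0,0,0.148,0,0,0,0,0,0,0.151,0,0,0,0,0,0,0.152,0,0,0,0,0,0,0.152,0,0,0,0],
)

```text
t: 26.0
tool_pos: [0.584, 0.0322, 0.1091]
orientation: [2.519, 1.875, 0.003]
force: [0.2, -0.4, 0.5]
opening: 0.0005
gripper_force: 0.0
```

Call:
move_arm(
  deltas=[0,0,0.001,0,0,0,0,0,0,0.0015,0,0,0,0,0,0,0.0015,0,0,0,0],
)

```text
t: 26.38
tool_pos: [0.5832, 0.0323, 0.1063]
orientation: [-2.52, -1.876, -0.0]
force: [0.4, 0.4, -0.9]
opening: 0.0003
gripper_force: 0.0
```

Call:
move_arm(
  deltas=[0,0,0.0005,0,0,0,0,0,0,0.001,0,0,0,0,0,0,0.001,0,0,0,0],
)

```text
t: 26.75
tool_pos: [0.5832, 0.0322, 0.1053]
orientation: [-2.52, -1.876, 0.0]
force: [0.5, -0.3, 1.6]
opening: 0.0011
gripper_force: 0.4
```

Contact came at 0.1053, so the underside is within 0.5 mm of the base: fully home. Rising clear.

Call:
move_arm(
  deltas=[0,0,-0.01,0,0,0,0,0,0,-0.05,0,0,0,0,0,0,-0.1,0,0,0,0,0,0,-0.15,0,0,0,0,0,0,-0.15,0,0,0,0,0,0,-0.15,0,0,0,0],
)

```text
t: 27.5
tool_pos: [0.5831, 0.0322, 0.2554]
orientation: [2.52, 1.876, 0.0]
force: [-0.2, -1.2, -0.4]
opening: 0.0006
gripper_force: 0.0
```

```bash
python3 - <<'E'
from h import *
a=np.load("pics/s5.npy")*0+cv2.imread("pics/scene7.png").mean(2);b=save("scene","scene8")[0].mean(2)
print("knob region change (mean,max):",np.abs(a-b)[165:186,333:348].mean().round(1),np.abs(a-b)[165:186,333:348].max().round(1),robot.read_state()["force"])
print(robot.close_job())
E
```

```text
knob region change (mean,max): 0.7 3.0 [ 0.21012399 -0.23701032 -0.85686247]
the job is handed in; nothing more can be done
None
```

The job is handed in at about 27.5 s: the knob is fully home on the shaft (underside about 0.3 mm off the base by touch) and turned to the off mark (about 0.01 rad off by arm reading), the arm is clear, and it never went near the bottle, mug or books; no verdict was returned.

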